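Reload the carving jig from the spring magazine

ROBOT

A 6-joint arm with a two-finger parallel gripper is mounted at the origin on the work surface. World frame = base frame: x ahead of the robot, y to its left, z up, the work surface at z = 0. Lengths are in mm, angles in degrees, forces in N, time in s.
With the tool pointing down it reaches from about 325 to 925 mm from the base axis. Payload 3.1 kg.
Tool frame: the origin (TCP) lies at the very end of the fingers, on their centre line; the grasp point (between the pads) lies grasp_offset behind it (grasp_offset is the distance from the TCP to the grasp point, in mm); z points along the fingers, x is the direction in which the jaws open and shut, and the axes are right-handed (so a half turn about z gives the same grasp; the last joint's range is limited). The gripper opens to 85 mm and grips with 20 to 120 N. Pads are 22 mm wide; open, the fingers measure 114 mm over their backs; the gripper's body (76 mm by 85 mm) begins 54 mm behind the grasp point. The pads swing forward as they close: fully open they stand 13 mm farther back than shut.
Start: joints at [-73.522, 12.427, 92.441, -0, 75.132, -6.429], TCP at [243.293, -575.715, 231.3] pointing down, gripper open.
Joint ranges: [-157.48, 157.48], [-44.54, 120.13], [17.64, 146.25], [-64.5, 244.5], [7.68, 150.69], [-147.95, 147.95]. Speed limits (degrees/s): [159.86, 159.86, 180, 180, 180, 180].

INTERFACE

Orientations are given as [roll, pitch, yaw] about the fixed x, y, z axes, in that order (R = Rz(yaw) Ry(pitch) Rx(roll)).
In Python, from station import * gives the robot as it stands. Calls block until the motion is done:
- goto(position, orientation): joint-space move of the TCP to a pose.
- move_l(position, attitude=None, speed=150): straight line of the TCP; attitude=None keeps the orientation; speed is the mean speed in mm/s.
- move_j(angles): joint-space move.
- grip(opening, squeeze=None): finger opening in mm; squeeze is the grip in N (None keeps the last); returns when the fingers have stopped.
- wait(seconds).
- solve_ik(position, orientation): joint angles nearest the present ones, or None.
- get_obs(): the state.
- get_image(name): name is "scene" or "top" or "wrist"; returns the picture (420x560x3 uint8, red, green, blue); there is no depth.
- get_calibration(name): a dict with "fx", "fy", "cx", "cy" (pixels), "R" (3x3) and "t" (3): a world point X has camera coordinates R X + t; the wrist camera has in their place "mount" (4x4, takes a point from camera to tool coordinates, whose origin is the TCP and whose axes are the tool frame's). Camera axes: x right, y down, z forward; pixel columns grow to the right and rows downward; lengths in mm; the calibration is good to about 2 mm. A picture is of the moment at which its call begins: read the wrist's pose just before it. get_calibration takes no time and is no camera call.
A pose or a line that the arm cannot do raises Unreachable and nothing moves.
- sign_off(): hands the job in, once; it reports no verdict.
Trained networks look in the newest picture that a camera, given by its name, has taken for a name from the list of things; names that differ only in an ending like _2 or _b are one class to them, and where a whole thing is asked for, a point or a joint stands for the part that bears it (a point fixed in the world has none). Each returns a list of dicts, best first, with "score" (0 to 1); they miss things now and then, are a little off and sometimes report something else, mostly with a low value. They report only what shows in the picture. A call takes as long as a camera call. They do not tell look-alikes from the thing itself.
- spot_in(name, camera): "extent" ([centre column, centre row, width, height] in pixels, round what is visible of it).
- regions_of(name, camera): "region" (420x560 bool, what is visible of it) and "extent" ([centre column, centre row, width, height] in pixels, round what is visible of it).
The state is a dict: "t": time; "joint_pos": joint angles; "qvel": joint speeds; "effort": joint torques, N m; "tcp_pos": TCP position; "ee_rot": TCP orientation; "wrist_force": force on the tool from outside, world axes, zero at the start; "moment": the same for the moment, N m; "grip_width": finger opening in mm.
Only numpy, scipy, OpenCV 4.12 (cv2) and the standard library are available. Lean on these libraries where they do the work, as an engineer would, in place of code of your own. Each camera call takes 0.05 s, during which the arm holds its last target. There are 200 camera calls.

TASK

Empty the carving jig and set it up for the next batch: lay every finished dark carving that is in it flat in the finishing tray, side by side and not one on another, and put a fresh pale blank from the spring magazine into each of the three bays - draw the top blank out forwards, push its one end against the bay's brass spring dog and tip the other end down behind the wooden stop, so that it sits flat on the board, held by the dog. Blanks that are not needed stay in the magazine, and leave the other tools on the bench where they are.

Things in the scene. Friction and masses are not known exactly. Their poses are not given: they have to be found in the camera images.
- jig: carving jig: plywood board 200 x 228 x 12 mm screwed to the bench; origin under its centre, z up, x along its three parallel bays, y across them, 72 mm from bay to bay. A bay is an open strip of the board's flat top (no side walls) between a fixed dark wooden stop (-x end) and a sprung brass dog (+x end). A tablet sits in it lengthwise along x, squeezed between the two.
- magazine: green spring magazine fixed to the bench; origin under its centre, z up, open front to -x. Blanks lie in it flat, one on another, along x, centred on x = y = 0. Side walls 53 mm apart outside, only at x = -4 to 55; from x = -50 to -4 the blanks' sides are free to grip. A front guide 24 mm wide, 92 high, at x = -51.5 to -57.5 holds back all but the top one.
- lips (a point): middle of the top blank's upper face, always 108.5 mm above the bench; axes as the magazine's. Steel lips 5 mm thick over x = -4 to 55 mm reach 6 mm in over its long edges; springs press it up to them with 3 to 5 N. Draw it out forwards (-x), 2.5 mm above the front guide: clear of the lips after 54 mm, of the next blank after 100; the next then rises 14 mm into its place.
- tray: loose wooden finishing tray with a blue felt floor, outside 240 x 140 x 22 mm, walls and floor 6 mm thick; origin under its centre, z up, x along its long side; 0.8 kg.
- bay1 (a point): middle of the floor of bay 1 (at the -y side of the jig), 12 mm above the bench; axes as the jig's. Stop: face at x = -50 mm, 16 mm thick, 36 wide, 11 high above the floor. Dog: nose 10 mm thick, 34 wide, 11 high, a square upright face at x = +43 mm when free; its steel housing behind, x = 75 to 91 mm, is 13 mm high.
- dog1 (a joint): travel of the sprung dog of bay 1 towards +x, in m: 0 free, 0.007 with a seated tablet, 0.016 at its end. It pushes back with 1.8 N plus 450 N per m of travel (5 N on a seated tablet).
- bay2 (a point): middle of the floor of bay 2 (the middle one), 12 mm above the bench; axes as the jig's. Stop: face at x = -50 mm, 16 mm thick, 36 wide, 11 high above the floor. Dog: nose 10 mm thick, 34 wide, 11 high, a square upright face at x = +43 mm when free; its steel housing behind, x = 75 to 91 mm, is 13 mm high.
- dog2 (a joint): travel of the sprung dog of bay 2 towards +x, in m: 0 free, 0.007 with a seated tablet, 0.016 at its end. It pushes back with 1.8 N plus 450 N per m of travel (5 N on a seated tablet).
- bay3 (a point): middle of the floor of bay 3 (at the +y side of the jig), 12 mm above the bench; axes as the jig's. Stop: face at x = -50 mm, 16 mm thick, 36 wide, 11 high above the floor. Dog: nose 10 mm thick, 34 wide, 11 high, a square upright face at x = +43 mm when free; its steel housing behind, x = 75 to 91 mm, is 13 mm high.
- dog3 (a joint): travel of the sprung dog of bay 3 towards +x, in m: 0 free, 0.007 with a seated tablet, 0.016 at its end. It pushes back with 1.8 N plus 450 N per m of travel (5 N on a seated tablet).
- blank1: fresh blank: plain pale wooden tablet 100 x 40 x 14 mm (x, y, z), 32 g, origin at its centre; it starts in the magazine, number 1 from the bottom.
- blank2: fresh blank: plain pale wooden tablet 100 x 40 x 14 mm (x, y, z), 32 g, origin at its centre; it starts in the magazine, number 2 from the bottom.
- blank3: fresh blank: plain pale wooden tablet 100 x 40 x 14 mm (x, y, z), 32 g, origin at its centre; it starts in the magazine, number 3 from the bottom.
- blank4: fresh blank: plain pale wooden tablet 100 x 40 x 14 mm (x, y, z), 32 g, origin at its centre; it starts in the magazine, number 4 from the bottom.
- blank5: fresh blank: plain pale wooden tablet 100 x 40 x 14 mm (x, y, z), 32 g, origin at its centre; it starts in the magazine, number 5 from the bottom.
- carved1: finished carving: dark reddish-brown tablet 100 x 40 x 14 mm (x, y, z), about 30 g, origin at its centre, a shallow flower relief on its +z face; if present, it starts seated in a bay of the jig. May be absent.
- carved2: finished carving: dark reddish-brown tablet 100 x 40 x 14 mm (x, y, z), about 30 g, origin at its centre, a shallow flower relief on its +z face; if present, it starts seated in a bay of the jig. May be absent.
- carved3: finished carving: dark reddish-brown tablet 100 x 40 x 14 mm (x, y, z), about 30 g, origin at its centre, a shallow flower relief on its +z face; if present, it starts seated in a bay of the jig. May be absent.
- gouge1: bystander: gouge with brown handle, 210 mm long, lying on the bench; origin on the bench at its ferrule
- gouge2: bystander: gouge with dark handle, 210 mm long, lying on the bench; origin on the bench at its ferrule
- mallet: bystander: black wooden mallet, 300 mm long, 40 mm high; origin on the bench under its neck
- whetstone: bystander: whetstone 150 x 50 x 22 mm; origin under its centre
- plate (a joint): height in m (0 to 0.0765) of the magazine's spring plate: about 0.0085 with five blanks on it, 0.014 more for each one taken; its top is 30 mm + this value above the bench
- pencil: bystander: red carpenter's pencil 175 mm long, 8 mm thick; origin under its middle
There are look-alikes about, which are no part of the job. Leave any blue or green look-alike of the carved2 alone. What is shaped like the blank5 but blue or turquoise is not meant.

How it is judged (in metres and radians):
At the end, for the whole second after the job is handed in: Each bay holds one blank, against its stop (5 mm along, 10 mm across, 0.12 rad), flat on the board (4 mm, 0.08 rad), dog pressed back over 4 mm. The other two blanks lie flat in the magazine. Every carving present lies flat on the tray's floor (6 mm, 0.1 rad), none on another. All at rest (((x of blank1 in the frame of bay1 between -0.005 and 0.005 m and y of blank1 in the frame of bay1 between -0.01 and 0.01 m and z of blank1 in the frame of bay1 between 0.003 and 0.011 m and angle between the x axis of blank1 and the x axis of bay1, either way round below 0.12 rad and angle between the z axis of blank1 and the z axis of bay1, either way round below 0.08 rad) or (x of blank2 in the frame of bay1 between -0.005 and 0.005 m and y of blank2 in the frame of bay1 between -0.01 and 0.01 m and z of blank2 in the frame of bay1 between 0.003 and 0.011 m and angle between the x axis of blank2 and the x axis of bay1, either way round below 0.12 rad and angle between the z axis of blank2 and the z axis of bay1, either way round below 0.08 rad) or (x of blank3 in the frame of bay1 between -0.005 and 0.005 m and y of blank3 in the frame of bay1 between -0.01 and 0.01 m and z of blank3 in the frame of bay1 between 0.003 and 0.011 m and angle between the x axis of blank3 and the x axis of bay1, either way round below 0.12 rad and angle between the z axis of blank3 and the z axis of bay1, either way round below 0.08 rad) or (x of blank4 in the frame of bay1 between -0.005 and 0.005 m and y of blank4 in the frame of bay1 between -0.01 and 0.01 m and z of blank4 in the frame of bay1 between 0.003 and 0.011 m and angle between the x axis of blank4 and the x axis of bay1, either way round below 0.12 rad and angle between the z axis of blank4 and the z axis of bay1, either way round below 0.08 rad) or (x of blank5 in the frame of bay1 between -0.005 and 0.005 m and y of blank5 in the frame of bay1 between -0.01 and 0.01 m and z of blank5 in the frame of bay1 between 0.003 and 0.011 m and angle between the x axis of blank5 and the x axis of bay1, either way round below 0.12 rad and angle between the z axis of blank5 and the z axis of bay1, either way round below 0.08 rad)) and ((x of blank1 in the frame of bay2 between -0.005 and 0.005 m and y of blank1 in the frame of bay2 between -0.01 and 0.01 m and z of blank1 in the frame of bay2 between 0.003 and 0.011 m and angle between the x axis of blank1 and the x axis of bay2, either way round below 0.12 rad and angle between the z axis of blank1 and the z axis of bay2, either way round below 0.08 rad) or (x of blank2 in the frame of bay2 between -0.005 and 0.005 m and y of blank2 in the frame of bay2 between -0.01 and 0.01 m and z of blank2 in the frame of bay2 between 0.003 and 0.011 m and angle between the x axis of blank2 and the x axis of bay2, either way round below 0.12 rad and angle between the z axis of blank2 and the z axis of bay2, either way round below 0.08 rad) or (x of blank3 in the frame of bay2 between -0.005 and 0.005 m and y of blank3 in the frame of bay2 between -0.01 and 0.01 m and z of blank3 in the frame of bay2 between 0.003 and 0.011 m and angle between the x axis of blank3 and the x axis of bay2, either way round below 0.12 rad and angle between the z axis of blank3 and the z axis of bay2, either way round below 0.08 rad) or (x of blank4 in the frame of bay2 between -0.005 and 0.005 m and y of blank4 in the frame of bay2 between -0.01 and 0.01 m and z of blank4 in the frame of bay2 between 0.003 and 0.011 m and angle between the x axis of blank4 and the x axis of bay2, either way round below 0.12 rad and angle between the z axis of blank4 and the z axis of bay2, either way round below 0.08 rad) or (x of blank5 in the frame of bay2 between -0.005 and 0.005 m and y of blank5 in the frame of bay2 between -0.01 and 0.01 m and z of blank5 in the frame of bay2 between 0.003 and 0.011 m and angle between the x axis of blank5 and the x axis of bay2, either way round below 0.12 rad and angle between the z axis of blank5 and the z axis of bay2, either way round below 0.08 rad)) and ((x of blank1 in the frame of bay3 between -0.005 and 0.005 m and y of blank1 in the frame of bay3 between -0.01 and 0.01 m and z of blank1 in the frame of bay3 between 0.003 and 0.011 m and angle between the x axis of blank1 and the x axis of bay3, either way round below 0.12 rad and angle between the z axis of blank1 and the z axis of bay3, either way round below 0.08 rad) or (x of blank2 in the frame of bay3 between -0.005 and 0.005 m and y of blank2 in the frame of bay3 between -0.01 and 0.01 m and z of blank2 in the frame of bay3 between 0.003 and 0.011 m and angle between the x axis of blank2 and the x axis of bay3, either way round below 0.12 rad and angle between the z axis of blank2 and the z axis of bay3, either way round below 0.08 rad) or (x of blank3 in the frame of bay3 between -0.005 and 0.005 m and y of blank3 in the frame of bay3 between -0.01 and 0.01 m and z of blank3 in the frame of bay3 between 0.003 and 0.011 m and angle between the x axis of blank3 and the x axis of bay3, either way round below 0.12 rad and angle between the z axis of blank3 and the z axis of bay3, either way round below 0.08 rad) or (x of blank4 in the frame of bay3 between -0.005 and 0.005 m and y of blank4 in the frame of bay3 between -0.01 and 0.01 m and z of blank4 in the frame of bay3 between 0.003 and 0.011 m and angle between the x axis of blank4 and the x axis of bay3, either way round below 0.12 rad and angle between the z axis of blank4 and the z axis of bay3, either way round below 0.08 rad) or (x of blank5 in the frame of bay3 between -0.005 and 0.005 m and y of blank5 in the frame of bay3 between -0.01 and 0.01 m and z of blank5 in the frame of bay3 between 0.003 and 0.011 m and angle between the x axis of blank5 and the x axis of bay3, either way round below 0.12 rad and angle between the z axis of blank5 and the z axis of bay3, either way round below 0.08 rad)) and value of joint each of dog1, dog2, dog3 above 0.004 m and ((x of blank1 in the frame of jig between -0.005 and 0.005 m and z of blank1 in the frame of jig between 0.015 and 0.023 m) or (x of blank1 in the frame of magazine between -0.008 and 0.008 m and y of blank1 in the frame of magazine between -0.006 and 0.006 m and z of blank1 in the frame of magazine between 0.035 and 0.112 m and angle between the z axis of blank1 and the z axis of magazine, either way round below 0.1 rad)) and ((x of blank2 in the frame of jig between -0.005 and 0.005 m and z of blank2 in the frame of jig between 0.015 and 0.023 m) or (x of blank2 in the frame of magazine between -0.008 and 0.008 m and y of blank2 in the frame of magazine between -0.006 and 0.006 m and z of blank2 in the frame of magazine between 0.035 and 0.112 m and angle between the z axis of blank2 and the z axis of magazine, either way round below 0.1 rad)) and ((x of blank3 in the frame of jig between -0.005 and 0.005 m and z of blank3 in the frame of jig between 0.015 and 0.023 m) or (x of blank3 in the frame of magazine between -0.008 and 0.008 m and y of blank3 in the frame of magazine between -0.006 and 0.006 m and z of blank3 in the frame of magazine between 0.035 and 0.112 m and angle between the z axis of blank3 and the z axis of magazine, either way round below 0.1 rad)) and ((x of blank4 in the frame of jig between -0.005 and 0.005 m and z of blank4 in the frame of jig between 0.015 and 0.023 m) or (x of blank4 in the frame of magazine between -0.008 and 0.008 m and y of blank4 in the frame of magazine between -0.006 and 0.006 m and z of blank4 in the frame of magazine between 0.035 and 0.112 m and angle between the z axis of blank4 and the z axis of magazine, either way round below 0.1 rad)) and ((x of blank5 in the frame of jig between -0.005 and 0.005 m and z of blank5 in the frame of jig between 0.015 and 0.023 m) or (x of blank5 in the frame of magazine between -0.008 and 0.008 m and y of blank5 in the frame of magazine between -0.006 and 0.006 m and z of blank5 in the frame of magazine between 0.035 and 0.112 m and angle between the z axis of blank5 and the z axis of magazine, either way round below 0.1 rad)) and x of carved1 in the frame of tray between -0.105 and 0.105 m and y of carved1 in the frame of tray between -0.06 and 0.06 m and z of carved1 in the frame of tray between 0.008 and 0.019 m and angle between the z axis of each of carved1, carved2, carved3 and the z axis of tray, either way round below 0.1 rad and x of carved2 in the frame of tray between -0.105 and 0.105 m and y of carved2 in the frame of tray between -0.06 and 0.06 m and z of carved2 in the frame of tray between 0.008 and 0.019 m and x of carved3 in the frame of tray between -0.105 and 0.105 m and y of carved3 in the frame of tray between -0.06 and 0.06 m and z of carved3 in the frame of tray between 0.008 and 0.019 m and linear speed of each of blank1, blank2, blank3, blank4, blank5, carved1, carved2, carved3, tray below 0.02 m/s); the robot touches nothing.
It fails at once if a bystander (gouges, mallet, whetstone, pencil) is moved more than 5 cm (distance of any of gouge1, gouge2, mallet, whetstone, pencil from where it was at the start of the episode above 0.05 m).
Of carved1, carved2, carved3 only 1 to 3 are there at a start; the rules pass over those that are not, and their reading is None.
At some moment in a run one of tray may be knocked a few centimetres aside while the robot is not near it.
Once in a run the grip may slacken for a moment while it holds something.
It also fails if it takes over 210 s, if anything falls off the work surface, if the arm or the gripper's body presses on something with over 40 N, if the wrist force passes 120 N, or if a joint passes its speed limit or range.

## Working session

There is one attempt and no reset: what is moved stays moved. The work goes in short steps, each a Python script; the robot and the scene stay as the last script left them, time stands still between calls to the robot, and variables do not carry over. Pictures are saved under pics/ and viewed, about 12 in all and at most 16, crops included, and the job is handed in when it is done.

```bash
ls; mkdir -p pics
python3 - <<'E'
from station import *
import cv2, numpy as np
o=get_obs(); print(o)
for c in ("top","scene"):
    im=get_image(c); cv2.imwrite(f"pics/{c}0.png",im[:,:,::-1])
    k=get_calibration(c); print(c,k)
    for n in ("jig","magazine","tray","carved1","blank1","bay1","gouge1","mallet","whetstone","pencil"):
        try: print(n,[(round(d["score"],2),np.round(d["extent"]).tolist()) for d in spot_in(n,c)][:5])
        except Exception as e: print(n,e)
print(get_calibration("wrist"))
try: print(grasp_offset)
except Exception as e: print(e)
E
```

```text
pics
{'t': 0.0, 'joint_pos': array([-7.35199180e+01,  1.24766855e+01,  9.25311773e+01,  3.26180890e-03,
        7.51328060e+01, -6.42873543e+00]), 'qvel': array([ 0.10499393, -0.00396484,  0.01174171, -0.02561157,  0.05527715,
       -0.13042947]), 'effort': array([-8.85388836e-04, -3.96853065e+01, -3.03853261e+01, -2.80234826e-04,
        9.89559368e-03,  5.98329535e-06]), 'tcp_pos': array([ 243.08590628, -574.87888165,  229.94447508]), 'ee_rot': array([-1.79981119e+02,  1.39431500e-01, -6.70920003e+01]), 'wrist_force': array([0.03103327, 0.28850381, 0.12204655]), 'moment': array([-0.0008195 , -0.03060038,  0.00449944]), 'grip_width': 85.4445943941382}
top {'fx': 406.58503363566905, 'fy': 406.58503363566905, 'cx': 282.4029327565296, 'cy': 204.86697182472207, 'R': array([[ 0.01480309, -0.99986962, -0.00645058],
       [-0.98875376, -0.01367774, -0.14892587],
       [ 0.14881822,  0.00858259, -0.98882732]]), 't': array([  61.67485477,  598.55698523, 1304.42662696])}
jig [(0.75, [313.0, 217.0, 72.0, 60.0])]
magazine [(0.71, [213.0, 223.0, 34.0, 47.0])]
tray [(0.9, [404.0, 231.0, 47.0, 
[... 1502 characters left out ...]
.0, 97.0])]
gouge1 [(0.71, [262.0, 168.0, 42.0, 37.0]), (0.7, [136.0, 244.0, 77.0, 34.0])]
mallet [(0.61, [367.0, 225.0, 81.0, 73.0])]
whetstone [(0.86, [286.0, 308.0, 63.0, 58.0])]
pencil [(0.61, [223.0, 208.0, 47.0, 31.0])]
{'fx': 332.81903862192155, 'fy': 332.81903862192155, 'cx': 283.22319714702076, 'cy': 204.14642488383126, 'mount': array([[ 9.99999907e-01,  3.75036783e-04, -2.11098423e-04,
         1.22765364e+00],
       [-3.01502813e-04,  9.60522093e-01,  2.78203553e-01,
        -7.06052492e+01],
       [ 3.07101265e-04, -2.78203464e-01,  9.60522118e-01,
        -1.43205949e+02],
       [ 0.00000000e+00,  0.00000000e+00,  0.00000000e+00,
         1.00000000e+00]])}
18.700000000000003
```

Run:
```python
import cv2
a=cv2.imread("pics/top0.png")
cv2.imwrite("pics/topc.png",cv2.resize(a[110:310,120:460],None,fx=2.35,fy=2.35,interpolation=cv2.INTER_CUBIC))
```

```text
(no output)
```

View pics/topc.png

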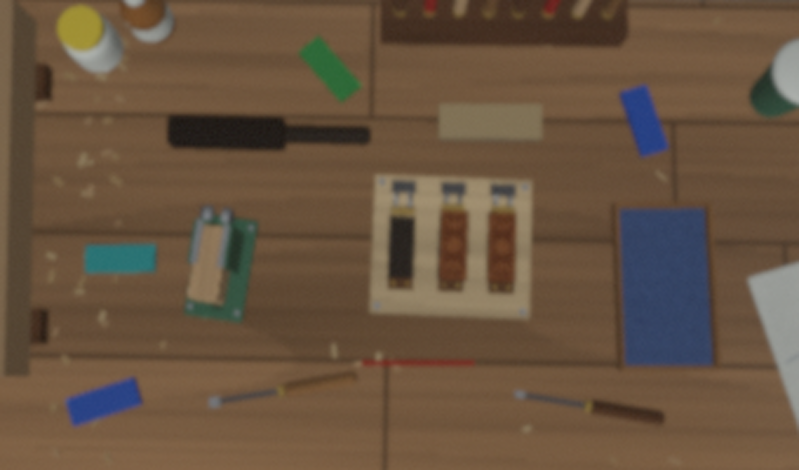

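View pics/scene0.png

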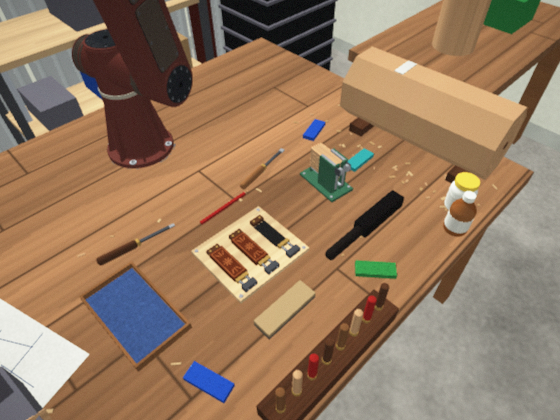

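The top view shows, at full-image pixels, two brown carvings in the jig at about (313,214) and (334,216). The third bay (291,216) holds something black or a dark floor. The magazine is at (213,223) and the tray at (404,231).

These could be mistaken for the parts I want:
- Green tablet at (260,140)
- Blue tablets at (393,162) and (164,281)
- Turquoise tablet at (171,220)
- Whetstone at (329,162)

I choose the two brown tablets in the jig and the pale blank in the green magazine. Next I check both from close up.

```bash
cat > h.py <<'E'
from station import *
import numpy as np, cv2
from scipy.spatial.transform import Rotation as Ro
def rpyR(o): return Ro.from_euler('xyz',o,degrees=True).as_matrix()
def cam(name,obs=None):
    k=get_calibration(name); K=np.array([[k['fx'],0,k['cx']],[0,k['fy'],k['cy']],[0,0,1]])
    if name!='wrist': return K,k['R'],k['t']
    o=obs or get_obs(); T=np.eye(4); T[:3,:3]=rpyR(o['ee_rot']); T[:3,3]=o['tcp_pos']
    M=np.linalg.inv(T@k['mount']); return K,M[:3,:3],M[:3,3]
def p2w(C,uv,z):
    K,R,t=C; uv=np.atleast_2d(uv).astype(float)
    d=(np.linalg.inv(K)@np.c_[uv,np.ones(len(uv))].T).T@R; c=-R.T@t
    return (c+d*((z-c[2])/d[:,2])[:,None])[:,:2]
def w2p(C,X):
    K,R,t=C; q=(K@(R@np.atleast_2d(X).astype(float).T+t[:,None])).T; return q[:,:2]/q[:,2:]
def shot(name,fn=None):
    o=get_obs(); C=cam(name,o); im=get_image(name)
    if fn: cv2.imwrite('pics/'+fn,im[:,:,::-1])
    return im,C
def rect(C,mask,z):
    """pose (centre, size along axes, yaw near 0) of mask's outline on plane z"""
    c=max(cv2.findContours(mask.astype(np.uint8),0,cv2.CHAIN_APPROX_NONE)[0],key=cv2.contourArea)
    w=p2w(C,c[:,0,:],z).astype(np.float32); (cx,cy),(a,b),an=cv2.minAreaRect(w)
    while an>45: an-=90; a,b=b,a
    while an<-45: an+=90; a,b=b,a
    return np.round([cx,cy,a,b,an],1)
E
python3 - <<'E'
from h import *
C=cam('top')
for n,uv,z in (("jig",(313,217),12),("mag",(209,224),108),("tray",(404,231),22)): print(n,p2w(C,uv,z))
def look(xy,z,tag,things):
    goto([xy[0],xy[1],z],[180,0,90])
    im,C=shot('wrist',tag+'.png')
    print(tag,get_obs()['t'],get_obs()['tcp_pos'])
    for n,zz in things:
        for d in regions_of(n,'wrist')[:4]:
            if d['score']>.35: print(' ',n,round(d['score'],2),np.round(d['extent']).tolist(),rect(C,d['region'],zz))
t=p2w(C,(404,231),22)[0];j=p2w(C,(313,217),12)[0];m=p2w(C,(209,224),108)[0]
look(t-[40,0],260,'w_tray',[('tray',22)])
look(j-[40,0],260,'w_jig',[('jig',12),('carved1',26),('blank1',26)])
look(m-[70,0],320,'w_mag',[('magazine',0),('blank1',108.5)])
a=[cv2.imread(f'pics/w_{n}.png') for n in('jig','mag')]
cv2.imwrite('pics/w_jm.png',cv2.resize(np.hstack(a),(800,300),interpolation=cv2.INTER_AREA))
E
```

```text
jig [[562.49469411 -33.62811132]]
mag [[524.12088701 299.53652627]]
tray [[ 518.49957446 -336.6561005 ]]
w_tray 3.0417 [ 478.24020046 -337.08889759  259.94528706]
  tray 0.75 [284.0, 195.0, 128.0, 199.0] [ 518.2 -334.8  242.6  142.6    1.1]
w_jig 4.3083 [522.71904714 -34.88275383 260.08812352]
  jig 0.98 [292.0, 203.0, 198.0, 160.0] [570.6 -28.7 201.  228.6  -1.4]
  carved1 0.73 [288.0, 213.0, 38.0, 84.0] [569.8 -31.2 101.   40.   -1.6]
  carved1 0.65 [229.0, 208.0, 35.0, 82.0] [ 5.684e+02 -9.980e+01  9.940e+01  4.120e+01 -5.000e-01]
w_mag 5.8083 [454.58601236 298.37027616 319.52091623]
  magazine 0.8 [291.0, 230.0, 73.0, 138.0] [565.3 299.1 212.2  88.2  -7.9]
  blank1 0.73 [390.0, 224.0, 71.0, 27.0] [509.9 416.3  37.   81.8  -0. ]
  blank1 0.68 [291.0, 237.0, 41.0, 85.0] [529.3 303.1 104.1  40.2  -7.8]
  blank1 0.67 [413.0, 75.0, 84.0, 57.0] [351.  425.5  32.6  82.   18.7]
  blank1 0.46 [295.0, 193.0, 33.0, 4.0] [475.3 324.    2.3   3.3  -0. ]
```

Run:
```python
import cv2,numpy as np
a=cv2.imread('pics/w_jig.png')[110:300,180:410]; b=cv2.imread('pics/w_mag.png')[130:320,200:400]
f=lambda x:cv2.resize(x,(400,int(x.shape[0]*400/x.shape[1])),interpolation=cv2.INTER_CUBIC)
a,b=f(a),f(b); h=min(len(a),len(b)); cv2.imwrite('pics/w_crop.png',np.hstack([a[:h],b[:h]]))
```

```text
(no output)
```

View pics/w_crop.png

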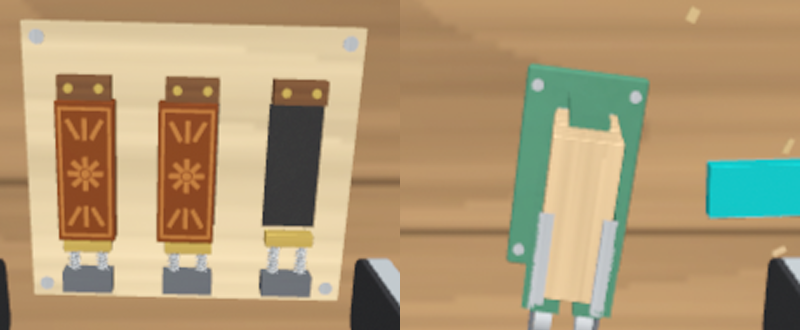

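Bay 3, on the right at about (295,165) in the crop, is empty, and what looked black is just its dark floor. Carvings sit in bay 1 (85,170) and bay 2 (186,170). The top blank is in the magazine, with its front end towards the robot. Now I move the two carvings.

```bash
cat >> h.py <<'E'
JC=np.array([570.2,-29.7]); JY=-1.3
def bay(i,x=0,y=0):
    a=np.radians(JY); return JC+np.array([[np.cos(a),-np.sin(a)],[np.sin(a),np.cos(a)]])@[x,72*(i-2)+y]
def tray_top():
    im,C=shot('top'); r=regions_of('tray','top'); return rect(C,r[0]['region'],22),r[0]['score']
def st(tag):
    o=get_obs(); print(tag,'t%.1f'%o['t'],'w%.1f'%o['grip_width'],'F',np.round(o['wrist_force'],1),'p',np.round(o['tcp_pos'],1)); return o
E
cat > carv.py <<'E'
from h import *
import sys
i,tx=int(sys.argv[1]),float(sys.argv[2])
b=bay(i); A=[180,0,90+JY]
grip(58,60)
goto([*b,90],A); move_l([*b,11.5],speed=120); st('down')
grip(30,60); st('gripped')
move_l([*b,20],speed=50); st('lift'); move_l([*b,110],speed=200); st('up')
(x,y,a,c,yw),s=tray_top(); print('tray',x,y,a,c,yw,s)
d=np.radians(yw); p=np.array([x+tx*np.cos(d),y+tx*np.sin(d)])
goto([*p,90],[180,0,90+yw]); st('over')
E
cat > rel.py <<'E'
from h import *
o=get_obs(); p=o['tcp_pos'][:2]
move_l([*p,30],speed=120); move_l([*p,7],speed=50); st('low')
grip(60); move_l([*p,110],speed=200); st('released')
E
python3 carv.py 1 -55
```

```text
down t8.8 w58.1 F [-0.5  0.   0.6] p [ 569.3 -101.8   12.1]
gripped t9.1 w38.5 F [-1.4  3.2  6.3] p [ 569.8 -101.2   13.3]
lift t9.5 w38.5 F [1.5 1.2 1.1] p [ 569.7 -101.8   20.9]
up t10.1 w38.3 F [-1.  -0.  -0.5] p [ 567.6 -101.8  109.2]
tray 520.0 -332.6 240.7 145.2 0.8 0.96
over t11.2 w38.2 F [ 0.5  0.5 -0. ] p [ 465.2 -332.4   89.5]
```

```bash
python3 rel.py && python3 carv.py 2 55 && python3 rel.py
python3 - <<'E'
from h import *
goto([440,-250,260],[180,0,90]); im,C=shot('wrist','w2.png')
for n,z in(('tray',22),('carved1',20)):
    for d in regions_of(n,'wrist')[:3]: print(n,round(d['score'],2),rect(C,d['region'],z))
st('')
E
```

```text
low t12.4 w38.0 F [-2.7  1.6  5.7] p [ 465.1 -332.5    7.3]
released t13.4 w60.0 F [ 0.7 -0.  -0.4] p [ 464.6 -331.9  109.2]
down t15.7 w58.0 F [0.6 0.8 0.6] p [570.9 -30.1  12. ]
gripped t16.0 w38.1 F [-0.9 -2.3  5.2] p [571.5 -30.2  13.2]
lift t16.3 w38.3 F [ 3.4  0.2 -0.2] p [571.4 -29.7  20.7]
up t16.9 w38.3 F [-0.3 -0.3 -0.8] p [569.1 -29.4 109.1]
tray 520.0 -332.7 234.2 145.2 0.9 0.89
over t18.1 w38.3 F [0.2 0.5 0.4] p [ 575.  -330.4   89.5]
low t19.4 w38.5 F [-0.7  1.1  3.9] p [ 575.  -330.5    7.2]
released t20.4 w60.1 F [-0.3  0.3 -1.1] p [ 574.4 -329.9  109.3]
tray 0.75 [ 517.2 -334.6  243.9  143.4    0.9]
carved1 0.74 [ 571.8 -330.1  103.1   41.7    0.8]
carved1 0.66 [ 463.2 -331.8  101.9   43.1    1.2]
 t21.4 w59.4 F [-0.5 -0.4  0.4] p [ 440.  -250.   258.1]
```

View pics/w2.png

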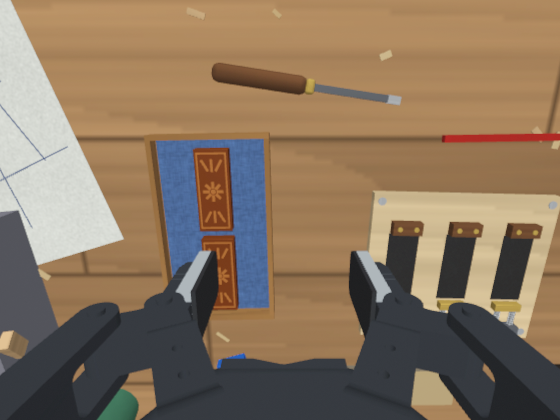

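Both carvings lie flat in the tray, at (213,190) and (220,272), and the jig is empty. Now the first blank, which goes into bay 3.

```bash
cat >> h.py <<'E'
MC=np.array([530.5,302.9]); MY=-7.8; GX=-25.
mu=np.array([np.cos(np.radians(MY)),np.sin(np.radians(MY))])
def draw():
    A=[180,0,90+MY]; g=MC+GX*mu; p=g-108*mu
    grip(58,90); goto([*g,150],A); move_l([*g,97],speed=120); st('at mag')
    grip(30,90); st('gripped')
    move_l([*(g-52*mu),97],speed=90); st('half'); move_l([*p,97],speed=110); st('drawn')
    move_l([*p,150],speed=200); o=st('lifted')
    return o['grip_width']>35
def bpose(i,px,pz,a,dx=0,h=2.5):
    r=np.radians(a); u=np.array([np.cos(r),-np.sin(r)]); n=np.array([np.sin(r),np.cos(r)])
    q=np.array([px,pz])-(50-GX+dx)*u+h*n
    R=Ro.from_euler('z',JY,degrees=True)*Ro.from_euler('y',a,degrees=True)*Ro.from_euler('xyz',[180,0,90],degrees=True)
    return [*bay(i,q[0]),12+q[1]],R.as_euler('xyz',degrees=True)
def approach(i,a=10):
    goto(*bpose(i,37,70,a)); 
    move_l(*bpose(i,37,3,a),speed=120); wait(.2); st('low')
    for px in (40,43,46,49,52,53.5):
        move_l(*bpose(i,px,3,a),speed=40); wait(.15); st('push %g'%px)
E
python3 - <<'E'
from h import *
for i in(1,2,3):
  for q in((37,70,10),(53,3,10),(53,0,0)): print(i,q,solve_ik(*bpose(i,*q)) is not None)
if draw():
    shot('wrist','held1.png'); shot('scene','sc1.png')
E
```

```text
1 (37, 70, 10) True
1 (53, 3, 10) True
1 (53, 0, 0) True
2 (37, 70, 10) True
2 (53, 3, 10) True
2 (53, 0, 0) True
3 (37, 70, 10) True
3 (53, 3, 10) True
3 (53, 0, 0) True
at mag t24.3 w57.8 F [-0.2 -0.4  0.4] p [506.  306.1  97.1]
gripped t24.6 w37.3 F [-0.8 -0.2  4.7] p [506.8 306.8  98.8]
half t25.3 w37.0 F [-1.3  0.4  4.6] p [452.9 313.5  96.7]
drawn t26.0 w37.2 F [-0.3  0.2 -0. ] p [397.7 320.5  96. ]
lifted t26.4 w37.2 F [-0.3  0.1 -0.8] p [399.7 321.2 150.7]
```

Run:
```python
import cv2,numpy as np
a=cv2.imread('pics/held1.png'); b=cv2.imread('pics/sc1.png')[90:300,180:460]
cv2.imwrite('pics/h1.png',np.hstack([cv2.resize(a,(400,300)),cv2.resize(b,(400,300))]))
```

```text
(no output)
```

View pics/h1.png

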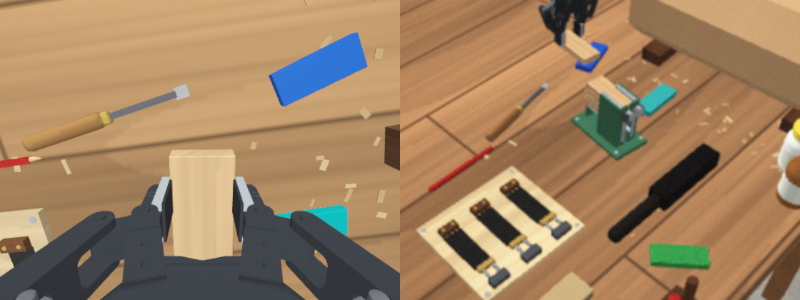

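The blank is held level in the jaws, with its front end at (202,155) in the left half, and the next one has risen in the magazine. Now I push it against dog 3.

Run:
```python
from h import *
approach(3)
```

```text
low t28.6 w37.3 F [0.4 0.3 0.2] p [536.3  43.   31.4]
push 40 t29.0 w37.1 F [ 0.  -0.8 -0.7] p [538.4  43.   30.5]
push 43 t29.4 w37.3 F [-1.6  0.   0.3] p [540.8  43.   30.2]
push 46 t29.8 w37.4 F [-2.2  0.8 -0.2] p [543.9  43.   30.3]
push 49 t30.2 w37.2 F [-3.2  0.6  0.8] p [547.   42.9  30.3]
push 52 t30.6 w37.3 F [-5.4  0.4  0.9] p [549.4  42.8  30.2]
push 53.5 t31.0 w36.7 F [-6.4  0.   1.6] p [550.6  42.8  30.2]
```

```bash
cat >> h.py <<'E'
def tip(i,px=54.5,a=10):
    move_l(*bpose(i,px,3,a),speed=40); wait(.1)
    move_l(*bpose(i,px,2,a/2),speed=40); st('half tip')
    move_l(*bpose(i,px,0.5,0),speed=40); wait(.15); st('flat')
    move_l(*bpose(i,px,-0.7,0),speed=20); wait(.2); st('pressed')
def leave(i,px=54.5):
    grip(56); wait(.2); p,A=bpose(i,px,0,0); move_l([p[0],p[1],110],A,speed=200); st('left')
def check(fn):
    b=bay(2); goto([b[0]-40,b[1],260],[180,0,90]); im,C=shot('wrist',fn)
    for d in regions_of('blank1','wrist')[:5]:
        r=rect(C,d['region'],26); a=np.radians(JY); q=(r[:2]-JC)@np.array([[np.cos(a),-np.sin(a)],[np.sin(a),np.cos(a)]])
        print('blank',round(d['score'],2),np.round(q,1),r[2:])
    im=im[:,:,::-1]; c=np.round(w2p(C,[[*JC,20]])[0]).astype(int)
    cv2.imwrite('pics/c_'+fn,cv2.resize(im[max(c[1]-90,0):c[1]+100,max(c[0]-120,0):c[0]+120],(720,570),interpolation=cv2.INTER_CUBIC))
E
python3 - <<'E'
from h import *
tip(3); leave(3); check('b3.png')
E
```

```text
half tip t31.7 w37.2 F [-9.   0.4  3. ] p [549.2  42.9  22.6]
flat t32.2 w37.2 F [-6.4  1.2  8.6] p [551.8  42.9  16.5]
pressed t32.6 w37.3 F [-10.    0.5  14.5] p [551.8  42.9  16.4]
left t33.8 w55.7 F [-0.4  0.  -0. ] p [550.8  42.8 109.4]
blank 0.73 [ 0.7 71. ] [101.5  43.5  -1. ]
```

View pics/c_b3.png

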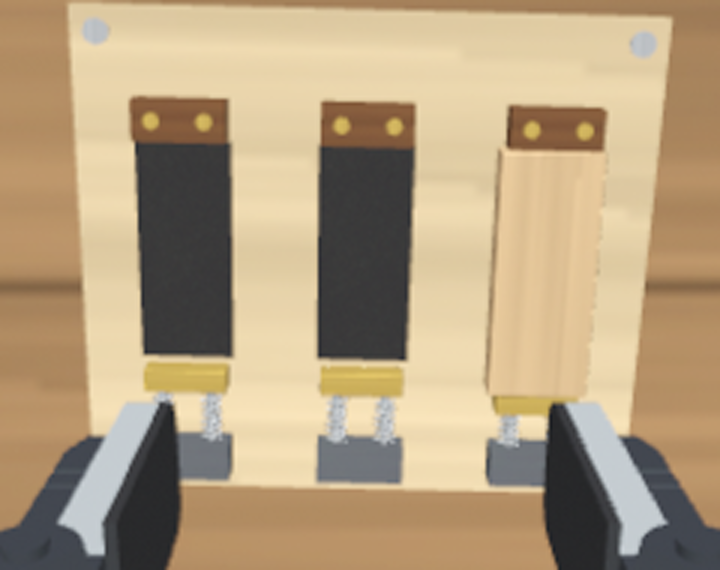

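Blank 3 is flush behind its stop, with its end at (552,150), and the dog is pressed back. The TCP height also agrees with it lying flat. Bay 2 is next.

```bash
sed -i 's/h=2.5/h=4/' h.py
cat > one.py <<'E'
from h import *
import sys
i=int(sys.argv[1])
if not draw(): print('LOST'); sys.exit()
approach(i); o=get_obs()
if o['grip_width']<35 or not 4.5<-o['wrist_force'][0]<9.5: print('ODD, stopped'); shot('wrist','odd%d.png'%i); sys.exit()
tip(i); o=get_obs()
leave(i); check('b%d.png'%i)
E
python3 one.py 2
```

```text
at mag t36.8 w58.0 F [0.7 0.1 0. ] p [506.2 306.   97.2]
gripped t37.1 w37.3 F [-1.7 -0.8  4.2] p [506.8 306.7  98.8]
half t37.8 w36.9 F [-1.3  1.2  2.8] p [452.7 313.6  96.7]
drawn t38.4 w37.5 F [ 0.1  0.5 -0.5] p [397.8 320.5  96.1]
lifted t38.9 w37.2 F [-0.2 -0.3  0.1] p [399.7 321.1 150.6]
low t41.2 w37.6 F [ 0.3 -0.4 -0.2] p [535. -29.  33.]
push 40 t41.6 w37.0 F [ 0.5  0.1 -0.4] p [537.1 -29.   32. ]
push 43 t42.0 w37.1 F [-0.4 -0.5 -0.2] p [539.7 -28.9  31.8]
push 46 t42.4 w37.1 F [-2.8  0.1  0.1] p [542.5 -29.   31.8]
push 49 t42.8 w37.0 F [-4.6 -0.2  0.9] p [545.5 -29.1  31.7]
push 52 t43.2 w36.8 F [-5.6  0.6  0.8] p [548.1 -29.1  31.7]
push 53.5 t43.6 w37.0 F [-6.2  0.4  1.4] p [549.3 -29.1  31.7]
half tip t44.3 w37.2 F [-4.7  0.2 -0.6] p [548.3 -28.9  23.9]
flat t44.8 w37.4 F [-6.1  0.6  3.5] p [548.7 -28.9  16.5]
pressed t45.2 w37.0 F [-9.5  2.2 11.3] p [548.8 -28.9  16.5]
left t46.4 w56.0 F [-0.   0.3 -0.6] p [549.2 -29.1 109.4]
blank 0.72 [ 0.3 70.9] [102.5  41.5  -1.2]
blank 0.61 [-208.5 -159.2] [ 11.3 138.3  -5.4]
blank 0.58 [0.1 0.3] [100.4  40.5  -1. ]
```

```bash
python3 one.py 1
python3 - <<'E'
from h import *
print(tray_top())
E
```

```text
at mag t49.3 w57.7 F [0.3 1.2 0.6] p [506.2 305.9  97.2]
gripped t49.6 w37.5 F [-0.7  0.5  3.8] p [506.9 306.8  98.8]
half t50.3 w37.1 F [-1.8  1.8  3.4] p [452.6 313.5  96.6]
drawn t51.0 w36.7 F [-0.3  0.  -0. ] p [397.9 320.5  96.1]
lifted t51.4 w37.2 F [-0.7 -0.7 -1.1] p [399.7 321.2 150.6]
low t53.9 w37.6 F [-0.  -0.6 -0.2] p [ 533.4 -101.1   33. ]
push 40 t54.3 w37.4 F [ 0.1 -0.4 -0. ] p [ 535.4 -100.9   32. ]
push 43 t54.7 w37.1 F [-0.2 -0.2  0.2] p [ 538.4 -101.    31.9]
push 46 t55.1 w37.3 F [-2.3 -0.8  0.4] p [ 540.7 -101.    31.8]
push 49 t55.5 w37.3 F [-4.3 -0.6  0.8] p [ 543.9 -101.1   31.8]
push 52 t55.9 w36.9 F [-5.3 -1.7  0.9] p [ 546.6 -101.1   31.8]
push 53.5 t56.3 w37.5 F [-6.  -0.3  1.1] p [ 547.8 -101.1   31.7]
half tip t57.0 w37.4 F [-5.3  1.   0.6] p [ 546.7 -100.6   23.8]
flat t57.5 w37.3 F [-6.9  1.4  4.5] p [ 547.1 -100.6   16.5]
pressed t58.0 w37.2 F [-9.9  1.7 11.8] p [ 547.1 -100.6   16.5]
left t59.1 w55.8 F [-0.4 -0.5 -1.3] p [ 547.5 -101.1  109.4]
blank 0.94 [0.3 0. ] [100.1  39.9  -1.3]
blank 0.71 [ -0.1 -71.5] [100.2  41.2  -1.1]
blank 0.65 [ 0.3 70.7] [102.8  42.4  -0.9]
(array([ 520. , -332.6,  234.1,  145.4,    0.8]), 0.73)
```

View pics/c_b1.png

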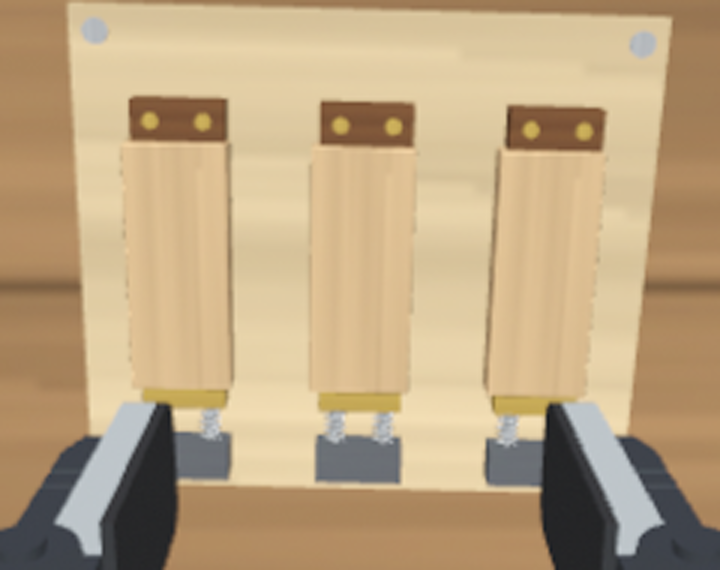

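All three blanks are flush with their stops, with ends at row ~145, and all three dogs are pressed back. Last, I check the magazine and the tray.

Run:
```python
from h import *
goto([460.5,298.9,320],[180,0,90]); im,C=shot('wrist','mag_end.png')
for d in regions_of('blank1','wrist')[:4]:
    r=rect(C,d['region'],108.5); print('mag',round(d['score'],2),r)
goto([440,-250,260],[180,0,90]); im2,C=shot('wrist','tray_end.png')
for n,z in(('tray',22),('carved1',20)):
    for d in regions_of(n,'wrist')[:3]: print(n,round(d['score'],2),rect(C,d['region'],z))
a=cv2.resize(im[130:330,190:400],(400,381)); b=cv2.resize(im2[100:330,100:340],(400,381))
cv2.imwrite('pics/end.png',np.hstack([a,b])[:,:,::-1]); st('')
```

```text
mag 0.98 [537.1  93.   82.   37.4  -1.2]
mag 0.88 [352.5 425.4  33.3  81.9  18.6]
mag 0.84 [535.4 -11.   86.4  32.  -13.4]
mag 0.83 [512.3 416.1  35.6  82.7   1.6]
tray 0.91 [ 517.9 -334.4  245.3  143.5    1.1]
carved1 0.95 [ 571.3 -329.7  103.5   41.1    1.3]
carved1 0.64 [ 463.5 -332.2  100.2   41.8    0.8]
carved1 0.58 [ 704.6 -323.7   14.1   44.5   24. ]
 t63.6 w55.9 F [-0.9  0.2  0.1] p [ 440.5 -249.3  260.1]
```

View pics/end.png

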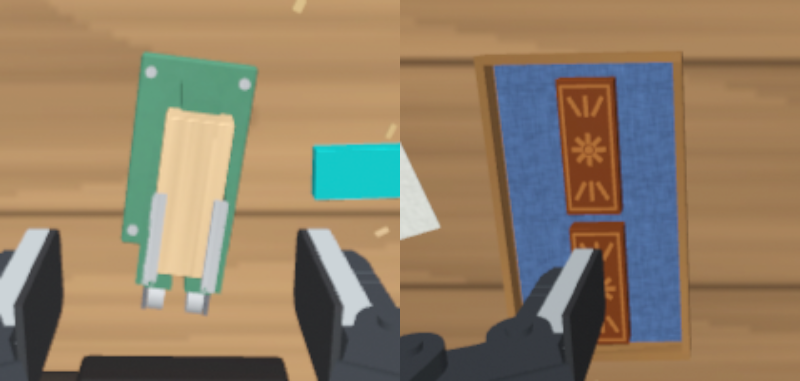

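In the left half the magazine blank's front edge is near (200,115), and the guide notch I could see at the start is now hidden. It may have been dragged forward, so I measure it against the first picture.

Run:
```python
from h import *
# rebuild camera poses of the saved pictures (nominal tool pose)
def Cof(p): return cam('wrist',{'tcp_pos':np.array(p),'ee_rot':[180,0,90]})
c0=Cof([454.586,298.37,319.52]); c1=Cof([460.5,298.9,320])
for fn,C in(('w_mag.png',c0),('mag_end.png',c1)):
    R=np.array([[np.cos(np.radians(MY)),-np.sin(np.radians(MY))],[np.sin(np.radians(MY)),np.cos(np.radians(MY))]])
    # rectify at z=108.5 in magazine frame, 3 px/mm ; x down
    gx,gy=np.meshgrid(np.arange(-40,40,.25),np.arange(-75,65,.25))
    W=np.stack([gy.ravel(),gx.ravel()],1)@R.T+MC
    uv=w2p(C,np.c_[W,np.full(len(W),108.5)]).astype(np.float32).reshape(*gx.shape,2)
    im=cv2.remap(cv2.imread('pics/'+fn),uv[...,0],uv[...,1],cv2.INTER_LINEAR)
    for m in range(-70,65,10): cv2.line(im,(0,(m+75)*4),(12 if m else 30,(m+75)*4),(0,0,255),1)
    cv2.imwrite('pics/r_'+fn,im)
cv2.imwrite('pics/rr.png',np.hstack([cv2.imread('pics/r_w_mag.png'),cv2.imread('pics/r_mag_end.png')]))
```

```text
(no output)
```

View pics/rr.png

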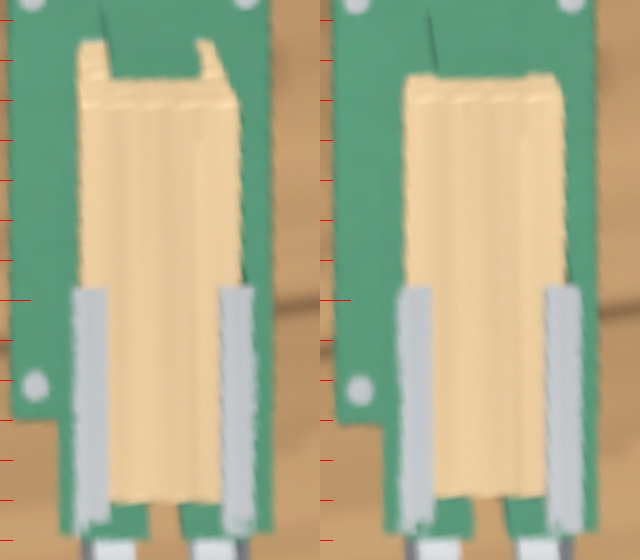

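The remaining top blank has moved only about 1.5 mm forward (front edge −49 to −50.5 mm, limit 8 mm) and is still under the lips. Handing in.

```bash
python3 -c "
from station import *
print(sign_off(), get_obs()['t'])"
```

```text
the job is handed in; nothing more can be done
the job is handed in; nothing more can be done
```

The jig is set up for the next batch, and I handed the job in at about 64 s of the 210 s allowed. No grip was lost and the tray did not move.

- **Carvings:** two were present, in bays 1 and 2 (bay 3 was empty). Both now lie flat in the tray, one behind the other about 108 mm apart, not touching.
- **Bays:** each of the three holds a fresh blank. The last picture puts them within 0.3 mm of centre along the bay, 1.5 mm across and 0.5° of straight. All three dogs are visibly pressed back, and the fingers' height when I pressed each blank down fits it lying flat on the board.
- **Magazine:** the two spare blanks stay in place, the top one about 1.5 mm further forward than at the start (limit 8 mm).

**Checks that disagreed:** on the last magazine look the network missed the top blank and reported other things. I measured that blank from the picture instead. I did not measure the lower one separately; the same picture shows it still under the top one. The blanks also sat about 2 mm higher on the fingers than I had planned, so I corrected for that after the first one.

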